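Fit the fruit holder to the scanner and load the apple

TASK

Get the fruit scanner ready for a reading: stand the loose square fruit holder in the scanner's round socket and turn it under light pressure, without forcing it, until it drops over the cross-shaped driver hidden at the bottom and its flange lies flat on the deck. Then let go of it, and set the apple from the cardboard ring into the holder's cup, so that it rests there by itself. Leave the meter, jar and mug where they are.

Things in the scene. Friction and masses are not known exactly. Their poses are not given: they have to be found in the camera images.
- holder: Loose grey plastic fruit holder, 0.18 kg, upright on the bench, any yaw. Origin: on its axis in the plane of the flange's underside, z up. Round flange 60 mm across, 0 to 6 mm above the origin; on it a square open cup 52 x 52 mm (sides square to x and y), walls 5 mm thick, rim 46 mm and cup floor 10 mm above the origin. Below it a round shank 40 mm across, tapered where the lugs begin.
- holder_foot (a point): Centre of the end of the holder's shank, 38 mm below the holder's origin; same axes. The last 13 mm of the shank is four lugs (37.6 mm across the corners), left by a cross-shaped slot 11.4 mm wide whose arms lie along x and y, so it fits over the driver at any of four angles, 90 degrees apart.
- scanner: Fixed bench-top fruit scanner, a white box with a black top deck, 150 x 150 mm and 100 mm high. Origin: centre of its underside; z up; x and y along its sides; a small screen is on its -x face. It stays put when pressed.
- socket (a point): Centre of the mouth of the scanner's round socket, at deck height, 20 mm from the deck's middle towards the -x face. Bore 42 mm across, 3 mm chamfer, 40 mm deep; a soft slit dust seal 16 mm down hides the driver and gives no resistance. With the holder home its flange lies on the deck, its origin level with this point. Not lined up, it stands on the driver, flange 10 mm above the deck.
- driver_top (a point): Centre of the driver's top, 28 mm below the deck inside the bore: a raised cross of two bars 8 mm wide, 40 mm long, 12 mm high. This point's axes are the scanner's: the cross's own angle is unknown, differs every time and is not reported. Its brake (slips at 0.35 N m) holds it still under light pressure. Within about 5 degrees of lining up the holder can go down over it.
- apple: Loose red apple, practically a ball of 64 mm diameter, 0.14 kg. Origin: its centre. It starts on the cardboard ring, centre about 40 mm above the bench. Resting in the holder's cup it touches the four walls' inner top edges, its centre about 24 mm above the cup's rim (70 mm above the holder's origin).
- rest: Fixed cardboard ring on which the apple starts, 60 mm outside, 42 mm inside, 16 mm high. Origin: centre of its underside. Holder and ring are on opposite sides of the scanner; which is on the left varies.
- meter: Bystander: hand-held meter standing upright, white block with black top, 50 x 85 mm and 137 mm high. Origin: centre of its underside.
- jar: Bystander: closed glass jar, 68 mm across, 90 mm high. Origin: centre of its underside.
- mug: Bystander: white mug, 80 mm across, 95 mm high, handle on its +y side. Origin: centre of its underside.
Things that resemble listed ones, but are neither listed nor needed, are in the scene too. Of the things that look like the apple, the larger one is meant.

How it is judged:
By the outcome, as a careful person would: the job done as asked, in the order asked, and still so for the second after the job is handed in, with the robot touching nothing.
It also fails if it takes over 72 s, if anything falls off the work surface, if the arm or the gripper's body presses on something with over 40 N, if the wrist force passes 120 N, or if a joint passes its speed limit or range.

ROBOT

A 6-joint arm with a two-finger parallel gripper is mounted at the origin on the work surface. World frame = base frame: x ahead of the robot, y to its left, z up, the work surface at z = 0. Lengths are in m, angles in rad, forces in N, time in s.
With the tool pointing down it reaches from about 0.275 to 0.875 m from the base axis. Payload 12.5 kg.
Tool frame: the origin (TCP) lies on the centre line of the jaws, within the pads' length; the fingertips stand 25 mm ahead of it and the grasp point (between the pads) lies 6 mm ahead of it (r.tips_ahead is the distance from the TCP to the fingertips, in m); z points along the fingers, x is the direction in which the jaws open and shut, and the axes are right-handed (so a half turn about z gives the same grasp; the last joint's range is limited). The gripper opens to 85 mm and grips with 20 to 120 N. Pads are 22 mm wide; open, the fingers measure 114 mm over their backs; the gripper's body (76 mm by 85 mm) begins 54 mm behind the grasp point. The pads swing forward as they close: fully open they stand 13 mm farther back than shut.
Start: joints at [1.216, 0.351, 1.652, -0, 1.139, -0.085], TCP at [0.147, 0.53, 0.256] pointing down, gripper open.
Joint ranges: [-2.75, 2.75], [-0.79, 2.1], [0.01, 2.65], [-1.57, 4.71], [0.07, 3.14], [-2.87, 2.87]. Speed limits (rad/s): [2.22, 2.22, 2.79, 3.14, 3.14, 3.14].

INTERFACE

Orientations are given as a unit quaternion [w, x, y, z].
In Python, from workcell import r gives the robot as it stands. Calls block until the motion is done:
- r.move_to(position, orientation): joint-space move of the TCP to a pose.
- r.servo_line(position, rotation=None, rate=0.15): straight line of the TCP; rotation=None keeps the orientation; rate is the mean speed in m/s.
- r.move_joints(angles): joint-space move.
- r.grip(opening, f_grip=None): finger opening in m; f_grip is the grip in N (None keeps the last); returns when the fingers have stopped.
- r.pause(seconds).
- r.ik(position, orientation): joint angles nearest the present ones, or None.
- r.get_state(): the state.
- r.read_camera(name): name is "scene" or "side" or "wrist"; returns the picture (400x640x3 uint8, blue, green, red); there is no depth.
- r.camera_info(name): a dict with "intrinsics" (3x3 intrinsics, pixels), "dist" ([k1, k2, p1, p2, k3] as OpenCV has them; the pictures are not rectified), "rvec" (rotation vector, rad) and "tvec" (3), from world to camera coordinates, as OpenCV has them. Camera axes: x right, y down, z forward; pixel columns grow to the right and rows downward; lengths in m; the calibration is good to about 2 mm. A picture is of the moment at which its call begins: read the wrist's pose just before it. camera_info takes no time and is no camera call; for the wrist camera it gives the pose at the moment of the call.
A pose or a line that the arm cannot do raises r.MotionError and nothing moves.
- r.hand_in(): hands the job in, once; it reports no verdict.
Trained networks look in the newest picture that a camera, given by its name, has taken for a name from the list of things; names that differ only in an ending like _2 or _b are one class to them, and where a whole thing is asked for, a point or a joint stands for the part that bears it (a point fixed in the world has none). Each returns a list of dicts, best first, with "conf" (0 to 1); they miss things now and then, are a little off and sometimes report something else, mostly with a low value. They report only what shows in the picture. A call takes as long as a camera call. They do not tell look-alikes from the thing itself.
- r.outline_of(name, camera): "mask" (400x640 bool, what is visible of it) and "location" ([column, row] in pixels, amid what is visible of it).
The state is a dict: "time": time; "qpos": joint angles; "joint_vel": joint speeds; "tau": joint torques, N m; "position": TCP position; "ee_rot": TCP orientation; "wrist_force": force on the tool from outside, world axes, zero at the start; "ft_torque": the same for the moment, N m; "grip_width": finger opening in m.
Only numpy, scipy, OpenCV 4.12 (cv2) and the standard library are available. Lean on these libraries where they do the work, as an engineer would, in place of code of your own. Each camera call takes 0.05 s, during which the arm holds its last target. There are 200 camera calls.

## Working session

There is one attempt and no reset: what is moved stays moved. The work goes in short steps, each a Python script; the robot and the scene stay as the last script left them, time stands still between calls to the robot, and variables do not carry over. Pictures are saved under pics/ and viewed, about 8 in all and at most 12, crops included, and the job is handed in when it is done.

```bash
mkdir -p pics; ls; cat > h.py <<'E'
import numpy as np, cv2
from workcell import r
from scipy.spatial.transform import Rotation as R
def cam(n):
    i=r.camera_info(n); return np.array(i["intrinsics"]),np.array(i["dist"]),np.array(i["rvec"]),np.array(i["tvec"])
def at_z(n,px,z,info=None):
    K,D,rv,t=info or cam(n); Rm=cv2.Rodrigues(rv)[0]
    u=cv2.undistortPoints(np.array(px,float).reshape(-1,1,2),K,D).reshape(-1,2)
    d=np.c_[u,np.ones(len(u))]@Rm; c=-Rm.T@t.ravel()
    return c+d*((z-c[2])/d[:,2])[:,None]
def proj(n,P,info=None):
    K,D,rv,t=info or cam(n); return cv2.projectPoints(np.array(P,float).reshape(-1,1,3),rv,t,K,D)[0].reshape(-1,2)
def down(yaw):  # tool z down, tool x at yaw
    q=(R.from_euler('z',yaw)*R.from_quat([1,0,0,0])).as_quat(); return [q[3],q[0],q[1],q[2]]
E
python3 - <<'E'
from h import *
a=r.read_camera("scene");b=r.read_camera("side")
cv2.imwrite("pics/a.png",a);cv2.imwrite("pics/b.png",b)
for c in("scene","side"):
    i=cam(c);print(c,(-cv2.Rodrigues(i[2])[0].T@i[3].ravel()).round(3))
    for n in["holder","scanner","apple","rest","meter","jar","mug"]:
        for o in r.outline_of(n,c):
            m=o["mask"];ys,xs=np.nonzero(m);print(c,n,round(o["conf"],2),np.round(o["location"]),xs.min(),xs.max(),ys.min(),ys.max())
print(r.get_state()["time"])
E
```

```text
pics
scene [ 1.139 -0.174  0.93 ]
scene holder 0.88 [225. 214.] 213 235 203 231
scene holder 0.64 [403. 179.] 397 414 173 181
scene scanner 0.88 [340. 198.] 308 379 163 236
scene apple 0.78 [404. 164.] 399 417 157 175
scene apple 0.7 [422. 196.] 413 426 191 204
scene rest 0.63 [403. 179.] 397 413 172 181
scene meter 0.91 [436. 225.] 416 459 205 243
scene meter 0.44 [247. 266.] 225 271 246 288
scene jar 0.65 [198. 264.] 180 211 249 285
scene mug 0.94 [245. 266.] 225 271 246 288
side [0.468 0.708 0.824]
side holder 0.88 [332. 140.] 324 346 127 162
side scanner 0.77 [321. 243.] 281 366 198 291
side apple 0.97 [355. 353.] 337 372 335 371
side apple 0.66 [294. 350.] 282 305 340 365
side rest 0.72 [352. 375.] 338 370 362 379
side meter 0.62 [220. 323.] 192 245 280 365
side jar 0.69 [291. 124.] 277 302 104 143
side jar 0.38 [222. 322.] 191 246 280 365
side jar 0.2 [335. 141.] 324 346 127 161
side mug 0.75 [270. 150.] 254 288 126 173
0.8
```

```bash
python3 - <<'E'
from h import *
a=cv2.imread("pics/a.png");b=cv2.imread("pics/b.png")
A=cv2.resize(a[130:310,160:480],None,fx=2.5,fy=2.5)[:, :];B=cv2.resize(b[90:390,180:400],(440,600))
A=cv2.resize(a[140:300,170:470],(360,192)); 
A=cv2.resize(a[140:300,170:470],None,fx=1.2,fy=1.2)
o=np.zeros((600,800,3),np.uint8);o[:,:440]=B;o[:A.shape[0],440:440+A.shape[1]]=A
cv2.imwrite("pics/c.png",o)
p=lambda n,px,z:at_z(n,px,z).round(3).tolist()
print("holder scene/side at z~.042",p("scene",[225,214],.045),p("side",[334,143],.045))
print("apple",p("scene",[404,164],.04),p("side",[355,353],.04))
print("small",p("scene",[422,196],.02),p("side",[294,350],.02))
print("scanner top",p("scene",[340,198],.08),p("side",[321,243],.08))
print("meter",p("scene",[436,225],.07),p("side",[219,322],.07))
print("jar",p("scene",[197,266],.045),p("side",[290,124],.045))
print("mug",p("scene",[245,266],.045),p("side",[270,150],.045))
E
```

```text
holder scene/side at z~.042 [[0.532, -0.303, 0.045]] [[0.552, -0.314, 0.045]]
apple [[0.444, 0.265, 0.04]] [[0.457, 0.274, 0.04]]
small [[0.562, 0.287, 0.02]] [[0.566, 0.27, 0.02]]
scanner top [[0.563, 0.024, 0.08]] [[0.542, 0.063, 0.08]]
meter [[0.694, 0.265, 0.07]] [[0.7, 0.26, 0.07]]
jar [[0.681, -0.385, 0.045]] [[0.68, -0.385, 0.045]]
mug [[0.704, -0.262, 0.045]] [[0.713, -0.265, 0.045]]
```

View pics/c.png

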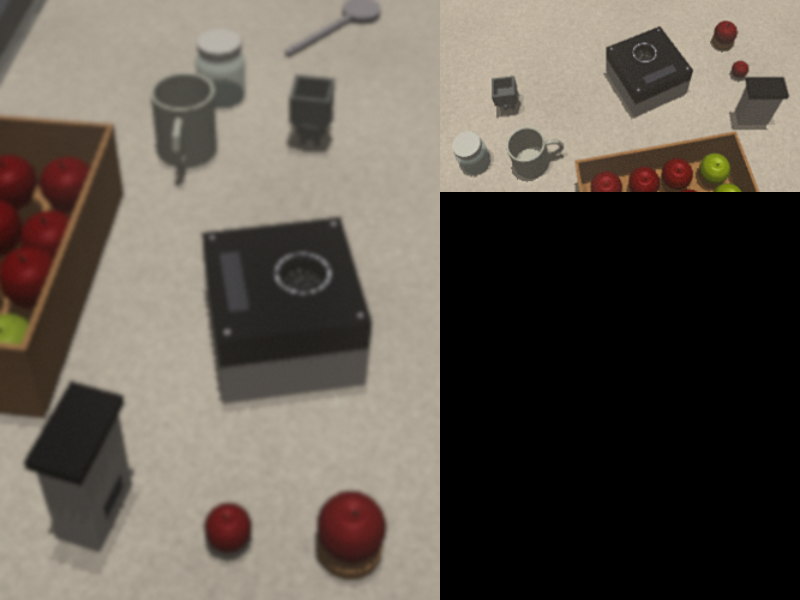

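The side view shows the holder at (334,143) and the scanner, with its socket at about (331,226). The big apple on the ring is at (355,353). Look-alikes are the small apple at (294,350) and the crate apples around (185–210,180–250). The one on the ring is the larger loose one, so I choose it. Next I take closer looks with the wrist camera.

```bash
python3 - <<'E'
from h import *
print(at_z("scene",[340.8,183.3],.1),at_z("side",[331.5,226],.1))
ims=[]
import pickle
S={}
for k,(x,y) in dict(apple=(.45,.27),socket=(.52,.035),holder=(.54,-.31)).items():
    yaw=np.arctan2(y,x)
    best=None
    for dy in np.arange(4)*np.pi/2:
        q=r.ik([x-.06*np.cos(yaw),y-.06*np.sin(yaw),.33],down(yaw+dy))
        if q is not None and (best is None or abs(q[5])<abs(best[5])): best=q;D=dy
    r.move_joints(best); s=r.get_state(); info=cam("wrist"); im=r.read_camera("wrist")
    C=-cv2.Rodrigues(info[2])[0].T@info[3].ravel()
    print(k,"dy",D,"q",np.round(best,2),"tcp",np.round(s["position"],3),"cam",C.round(3),"t",s["time"], "opt",cv2.Rodrigues(info[2])[0][2].round(2))
    S[k]=(im,info);ims.append(im)
    for n in ["apple","rest"] if k=="apple" else (["scanner"] if k=="socket" else ["holder"]):
        for o in r.outline_of(n,"wrist"):
            ys,xs=np.nonzero(o["mask"]);print(n,round(o["conf"],2),np.round(o["location"],1),xs.min(),xs.max(),ys.min(),ys.max(), at_z("wrist",[o["location"]],.04,info).round(3))
            S[k+"_"+n]=o["mask"] if k+"_"+n not in S else S[k+"_"+n]
pickle.dump(S,open("S.pkl","wb"))
o=np.vstack([np.hstack(ims[:2]),np.hstack([ims[2],ims[2]*0])]);cv2.imwrite("pics/d.png",cv2.resize(o,(800,500),interpolation=cv2.INTER_AREA))
E
```

```text
[[0.52693407 0.03315277 0.1       ]] [[0.52430694 0.03298545 0.1       ]]
apple dy 0.0 q [ 0.44  0.12  1.76 -0.    1.26 -0.1 ] tcp [0.398 0.24  0.33 ] cam [0.357 0.309 0.448] t 2.2583 opt [ 0.16 -0.27 -0.95]
apple 0.68 [363.  166.2] 347 388 148 188 [[0.451 0.272 0.04 ]]
apple 0.65 [423.  196.2] 409 438 184 210 [[0.557 0.281 0.04 ]]
rest 0.29 [337.9 303.3] 283 396 249 347 [[0.55  0.043 0.04 ]]
socket dy 0.0 q [-0.03  0.11  1.77 -0.    1.26 -0.1 ] tcp [0.46  0.032 0.33 ] cam [0.455 0.112 0.448] t 3.2833 opt [ 0.02 -0.31 -0.95]
scanner 0.75 [386.2 167.5] 319 451 103 237 [[0.556 0.037 0.04 ]]
holder dy 0.0 q [-0.6   0.31  1.52 -0.    1.31 -0.08] tcp [ 0.488 -0.279  0.33 ] cam [ 0.528 -0.209  0.448] t 4.575 opt [-0.15 -0.27 -0.95]
holder 0.69 [370.  164.7] 343 394 138 191 [[ 0.552 -0.312  0.04 ]]
```

View pics/d.png

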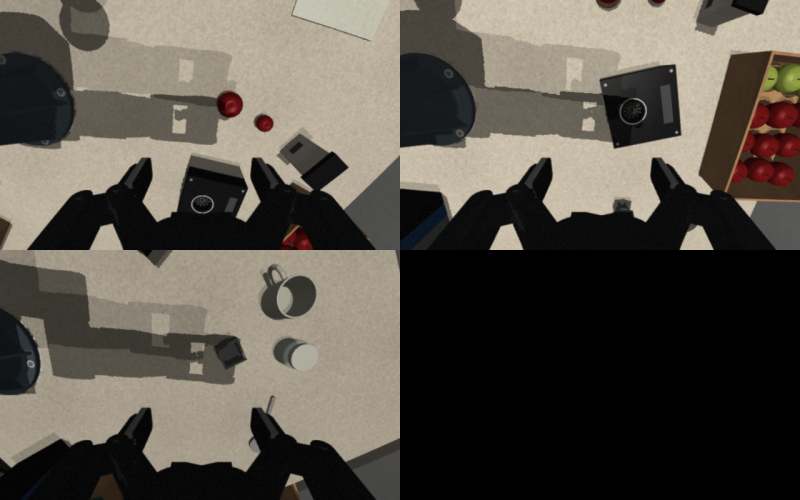

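The wrist view shows the ring apple at full-size (363,166), the small one at (423,196), the socket at about (371,178), and the holder's cup at (370,165). I'll fit the socket ring, holder rim and holder yaw in one close crop.

```bash
python3 - <<'E'
from h import *
import pickle
S=pickle.load(open("S.pkl","rb"))
im,info=S["socket"]
g=cv2.cvtColor(im,cv2.COLOR_BGR2GRAY)
# rim: bright ring in the neighborhood on dark deck
sub=g[150:205,343:400]; m=(sub>110).astype(np.uint8); 
ys,xs=np.nonzero(m); p=np.c_[xs+343,ys+150].astype(float)
d=np.linalg.norm(p-[371,178],axis=1); p=p[(d<26)&(d>12)]
e=cv2.fitEllipse(p.astype(np.float32)); print("ring",e,len(p),at_z("wrist",[e[0]],.1,info))
P=at_z("wrist",p,.1,info); c=P.mean(0);print("rad",np.percentile(np.linalg.norm(P-c,axis=1)[:],[5,50,95]),c)
hm,hi=S["holder"]
o=np.hstack([cv2.resize(im[120:240,310:450],None,fx=2.8,fy=4*.7,interpolation=cv2.INTER_CUBIC),cv2.resize(cv2.convertScaleAbs(hm[125:205,323:416],alpha=1.8),(392,336),interpolation=cv2.INTER_CUBIC)])
cv2.imwrite("pics/e.png",o)
E
```

```text
ring ((372.696533203125, 177.53738403320312), (39.85435104370117, 42.25606155395508), 63.12581253051758) 100 [[0.52575568 0.03382021 0.1       ]]
rad [0.00557694 0.01448965 0.02534039] [0.54486702 0.04306838 0.1       ]
```

View pics/e.png

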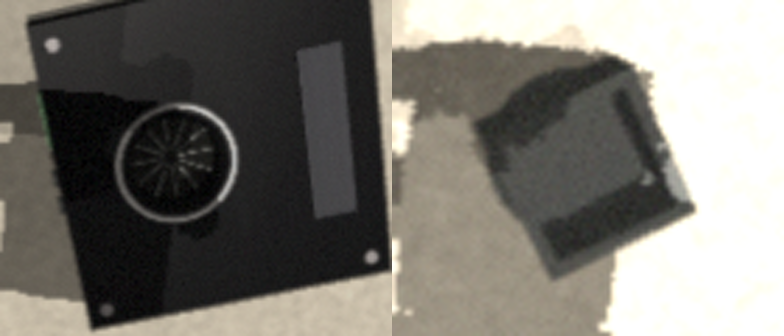

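```bash
python3 - <<'E'
from h import *
import pickle
S=pickle.load(open("S.pkl","rb"))
hm,hi=S["holder"]
P=at_z("wrist",[[379.7,141.2],[394.9,175],[361.6,191],[343.5,154]],.084,hi)[:,:2]
print(P.round(4),P.mean(0)); 
for i in range(4):
    v=P[(i+1)%4]-P[i];print(np.linalg.norm(v).round(4),np.degrees(np.arctan2(v[1],v[0])).round(1)%90)
m=S["holder_holder"];c=cv2.findContours(m.astype(np.uint8),0,1)[0];c=max(c,key=cv2.contourArea).reshape(-1,2)
Q=at_z("wrist",c,.084,hi)[:,:2].astype(np.float32);print(cv2.minAreaRect(Q))
for yaw in np.radians(np.arange(-180,181,30)):
    q=r.ik([.55,-.31,.2],down(yaw)); q2=r.ik([.526,.034,.2],down(yaw))
    print(round(np.degrees(yaw)),None if q is None else np.round(q[5],2),None if q2 is None else np.round(q2[5],2))
E
```

```text
[[ 0.5742 -0.2796]
 [ 0.5723 -0.3303]
 [ 0.5228 -0.328 ]
 [ 0.5253 -0.2709]] [ 0.54867611 -0.3022181 ]
0.0507 87.8
0.0495 87.30000000000001
0.0571 87.5
0.0497 79.9
((0.5461152195930481, -0.2982950806617737), (0.06390417367219925, 0.05535051226615906), 88.35352325439453)
-180 2.55 None
-150 2.03 2.59
-120 1.51 2.07
-90 0.98 1.55
-60 0.46 1.02
-30 -0.06 0.5
0 -0.59 -0.02
30 -1.11 -0.55
60 -1.63 -1.07
90 -2.16 -1.59
120 -2.68 -2.12
150 None -2.64
180 2.55 None
```

```bash
cat >> h.py <<'E'
def F(): return np.array(r.get_state()["wrist_force"]).round(2)
E
python3 - <<'E'
from h import *
x,y=.5485,-.304; yw=np.radians(-2.5)
print(r.tips_ahead)
r.move_to([x,y,.16],down(yw+np.pi/2)); r.servo_line([x,y,.078]); print(F())
r.grip(.045,20); print("w1",r.get_state()["grip_width"],F(),r.tips_ahead); r.grip(.085)
print(F())
r.servo_line([x,y,.135]); r.move_to([x,y,.135],down(yw)); r.servo_line([x,y,.078]); print(F())
r.grip(.045,40); print("w2",r.get_state()["grip_width"],F(),r.tips_ahead)
r.servo_line([x,y,.2]); print("lift",F(),r.get_state()["grip_width"])
r.move_to([.526,.034,.24],down(yw)); s=r.get_state();print(s["position"],F(),s["time"],s["qpos"][5])
cv2.imwrite("pics/f.png",np.hstack([cv2.resize(r.read_camera("side")[80:300,240:420],(400,489)),cv2.resize(r.read_camera("wrist")[150:400,200:460],(400,385)).copy() if 0 else cv2.resize(r.read_camera("wrist")[150:400,200:460],(400,489))]))
E
```

```text
0.025
[ 0.53 -0.33  1.06]
w1 0.05154494177998815 [-1.26  0.5   6.19] 0.025
[-0.29  0.01  0.51]
[-0.2   1.03  0.  ]
w2 0.051295818243667066 [-2.19  0.18  5.54] 0.025
lift [ 0.84 -0.81 -2.64] 0.05162143655088525
[0.52628467 0.03318032 0.23978805] [ 0.48  0.46 -2.33] 13.0833 0.019305889941323377
```

View pics/f.png

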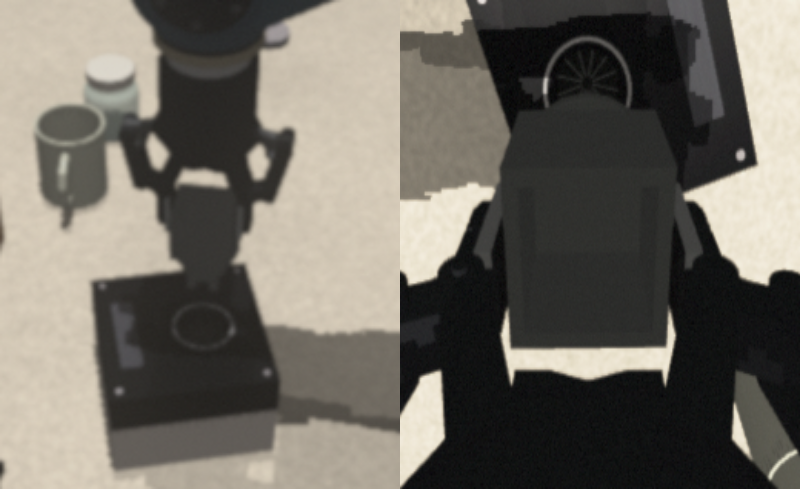

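Holder is held upright over the socket, so I'll insert with force monitoring.

```bash
cat > ins.py <<'E'
from h import *
yw=np.radians(-2.5)
print("ring expected at",proj("wrist",[[.526,.034,.1],[.526,.034+.024,.1],[.526,.034-.024,.1],[.55,.034,.1],[.502,.034,.1]]).round(1).tolist(),"seen centre ~ (322.2,195.5), top 168.4, cols 293.5-351")
x,y=.526,.034
F0=np.mean([np.array(r.get_state()["wrist_force"]) if not r.pause(.02) else 0 for _ in range(8)],0); print("F0",F0.round(2))
r.servo_line([x,y,.185],rate=.1)
z=.185; n=0; log=[]
while z>.1445:
    z-=.002; r.servo_line([x,y,z],rate=.04)
    f=np.array(r.get_state()["wrist_force"])-F0; log.append((round(z*1e3,1),*f.round(1)))
    lat=f[:2]; L=np.linalg.norm(lat)
    if L>3: x,y=np.array([x,y])+lat/L*min(.0008,.0002*L)
    if f[2]>7: 
        n+=1
        if z<.155 or n>5: break
        z+=.0015
    else: n=0
for l in log[::2]+log[-2:]: print(*l)
s=r.get_state();print(x,y,z,np.round(s["position"],4),s["time"])
np.save("st.npy",[x,y,z,*F0])
E
python3 ins.py
```

```text
ring expected at [[321.7, 195.4], [320.6, 171.3], [322.8, 218.2], [346.3, 194.3], [297.3, 196.4]] seen centre ~ (322.2,195.5), top 168.4, cols 293.5-351
F0 [ 0.13 -0.15 -1.62]
183.0 0.4 0.7 -0.9
179.0 0.2 0.6 -0.2
175.0 -1.3 0.1 0.1
171.0 -0.7 0.3 -0.1
167.0 0.1 0.2 1.1
163.0 -0.1 0.3 0.3
159.0 0.8 -1.4 -1.6
155.0 -0.3 -1.4 -1.4
151.0 -1.2 -2.7 1.9
151.0 -1.2 -2.7 1.9
149.0 -7.7 -2.7 22.1
0.5256648040352483 0.03305524101894443 0.14899999999999997 [0.5266 0.0333 0.1506] 18.5167
```

It seated on the driver at TCP height 0.150, as predicted. Now I turn it under light pressure.

```bash
cat > turn.py <<'E'
from h import *
x,y,z,*F0=np.load("st.npy"); F0=np.array(F0)
x,y=.526,.0335; z=.1496
a=0.;log=[];yw=np.radians(-2.5);cnt=0
def rd():
    s=r.get_state(); return np.array(s["wrist_force"])-F0,s["ft_torque"][2],s["position"][2],s["time"]
r.servo_line([x,y,z],rate=.05)
t0=rd()[3]
while a<np.radians(96) and rd()[3]-t0<25:
    f,T,pz,t=rd(); log.append((round(np.degrees(a)),round(z*1e3,2),round(pz*1e3,2),*f.round(1),round(T,3)))
    if pz<.1470: break
    if f[2]>13: z+=.0003
    elif f[2]<5: z-=.0005
    if f[2]>2 and abs(T)<.2: a+=np.radians(2.5)
    r.servo_line([x,y,z],down(yw+a),rate=.05)
for l in log[:4]+log[4:-8:4]+log[-8:]: print(*l)
print("a",np.degrees(a),"t",rd())
np.save("st2.npy",[x,y,z,a,*F0])
E
python3 turn.py
```

```text
0 149.6 150.8 -4.0 -3.7 14.0 -0.0
2 149.9 150.89 -2.4 -4.3 12.1 0.036
5 149.9 150.89 -2.5 -3.3 11.6 0.032
7 149.9 150.92 -2.5 -3.4 11.8 0.079
10 149.9 150.93 -1.4 -3.2 11.5 0.054
20 149.9 150.95 -2.2 -4.4 10.4 0.071
30 149.9 150.98 -1.3 -2.9 10.6 0.043
40 149.9 150.94 0.0 -2.1 9.6 0.026
50 149.9 150.86 -1.1 -2.5 9.6 0.024
60 149.9 150.58 0.7 0.1 5.9 -0.025
62 149.9 150.23 2.2 0.3 4.7 0.023
65 149.4 149.11 2.2 0.3 -0.6 0.041
65 148.9 148.75 1.5 -0.1 0.5 0.005
65 148.4 148.36 1.8 -0.7 -0.4 0.046
65 147.9 147.87 1.6 -0.3 0.1 0.004
65 147.4 147.38 1.5 -0.3 0.1 -0.032
65 146.9 146.86 1.7 -0.1 -0.4 0.034
a 64.99999999999996 t (array([ 1.71695326, -0.12014031, -0.42197671]), np.float64(0.034134422175713434), np.float64(0.14685979412555736), 26.5167)
```

```bash
python3 - <<'E'
from h import *
x,y,z,a,*F0=np.load("st2.npy");F0=np.array(F0)
while z>.1375:
    z-=.0007; r.servo_line([x,y,z],rate=.05); s=r.get_state();f=np.array(s["wrist_force"])-F0
    if f[2]>8: break
print(z,s["position"],f.round(1),s["ft_torque"][2])
r.servo_line([x,y,z+.0008],rate=.05)
r.grip(.085); r.servo_line([x,y,.24],rate=.2); s=r.get_state();print(F(),s["time"])
# look from a tilted-away position
yaw=np.arctan2(y,x); r.move_to([x-.06,y,.33],down(yaw)); info=cam("wrist"); w=r.read_camera("wrist"); sd=r.read_camera("side")
import pickle; pickle.dump((w,info),open("S2.pkl","wb"))
c=np.hstack([cv2.resize(w[110:230,310:450],(448,384),interpolation=cv2.INTER_CUBIC),cv2.resize(sd[180:300,270:380],(352,384),interpolation=cv2.INTER_CUBIC)])
cv2.imwrite("pics/g.png",cv2.convertScaleAbs(c,alpha=1.8))
for n in("wrist","side"):
    for o in r.outline_of("holder",n): print(n,o["conf"],o["location"])
print(r.get_state()["time"])
E
```

```text
0.14059999999999995 [0.52610325 0.03346284 0.14124149] [-1.5 -0.9  8.9] 0.11035244431340105
[-0.07  0.3  -0.61] 30.0917
wrist 0.74 [372.1, 183.8]
side 0.8 [329.2, 218.5]
31.2583
```

View pics/g.png

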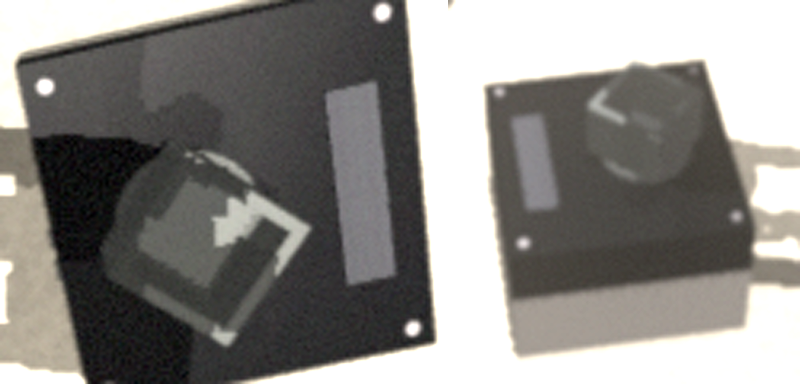

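The holder went down 9.7 mm from the driver top to the deck stop, and the flange lies flat in both views. The cup is at about (372,184) in the wrist view, rotated about 62°. Next is the apple.

```bash
python3 - <<'E'
from h import *
yw=np.radians(62.5); c=np.array([.451,.271])
r.move_to([*(c-[.06,.0]),.27],down(yw)); info=cam("wrist"); im=r.read_camera("wrist")
cand=[]
for o in r.outline_of("apple","wrist"):
    m=o["mask"].astype(np.uint8);ys,xs=np.nonzero(m)
    (u,v),rad=cv2.minEnclosingCircle(np.c_[xs,ys].astype(np.float32))
    p=at_z("wrist",[[u,v]],.04,info)[0];cand.append((np.linalg.norm(p[:2]-c),p,rad,o["conf"]))
cand.sort(key=lambda k:k[0])
for k in cand[:3]: print(k)
x,y=c if not cand or cand[0][0]>.012 else (cand[0][1][:2]+c)/2
print("use",x,y)
r.move_to([x,y,.14],down(yw)); F0=F(); r.servo_line([x,y,.047],rate=.12); print(F0,F())
r.grip(.05,30); s=r.get_state(); print("w",s["grip_width"],F())
r.servo_line([x,y,.16],rate=.15); s=r.get_state(); print("lift",s["grip_width"],F(),s["time"])
cv2.imwrite("pics/i.png",r.read_camera("wrist")[100:400,150:500])
E
```

```text
(np.float64(0.006871346088739739), array([0.45749504, 0.27324274, 0.04      ]), 22.67717933654785, 0.58)
(np.float64(0.1046742616330486), array([0.55532124, 0.2795895 , 0.04      ]), 14.723882675170898, 0.69)
use 0.45424751887977477 0.27212136987355473
[-0.45  0.11  1.09] [ 0.43  0.79 -0.29]
w 0.06267261660871669 [0.74 7.64 4.  ]
lift 0.062132851571816965 [-0.35  0.63 -2.06] 35.15
```

View pics/i.png

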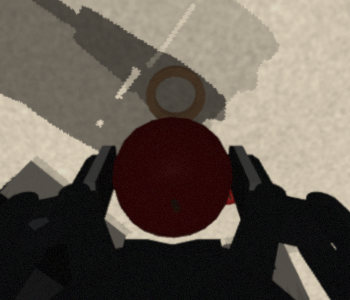

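The apple is held centred between the pads at about (322,277), and the ring is left empty behind it. I'll correct for any in-hand offset and place it.

```bash
python3 - <<'E'
from h import *
yw=np.radians(62.5); S=np.array([.526,.0335])
s=r.get_state(); p=at_z("wrist",[[322,277]],s["position"][2]-.007)[0]; off=p[:2]-s["position"][:2]; print("in-hand offset mm",(off*1e3).round(1))
if np.linalg.norm(off)>.010: off*=0; print("ignored")
t=S-off
x0,y0=s["position"][:2]
r.servo_line([x0,y0,.27],rate=.2); r.move_to([*t,.27],down(yw)); r.servo_line([*t,.19],rate=.15)
r.pause(.2); F0=F(); z=.19
while z>.170:
    z-=.001; r.servo_line([*t,z],rate=.04); f=F()-F0
    if f[2]>3: break
print("touch z",z,f,r.get_state()["grip_width"])
r.grip(.085); r.servo_line([*t,.26],rate=.15)
r.move_to([*(t-[.10,0]),.34],down(0.06)); r.pause(.3); s=r.get_state(); print(F(),s["time"])
w=r.read_camera("wrist"); info=cam("wrist"); sd=r.read_camera("side"); sc=r.read_camera("scene")
for n in("wrist","side","scene"):
    for o in r.outline_of("apple",n)[:4]: print(n,round(o["conf"],2),np.round(o["location"],1),"exp",proj(n,[*S,.17]).round(1), at_z(n,[o["location"]],.17).round(3))
cv2.imwrite("pics/j.png",np.hstack([cv2.resize(sd[80:390,180:400],(400,563)),cv2.resize(w[100:320,250:406],(397,563))]))
E
```

```text
in-hand offset mm [ 3.  -1.2]
touch z 0.179 [ 0.8  -0.65  4.01] 0.06247505789672746
[-0.26  0.31  0.09] 42.825
wrist 0.73 [417.2 196.1] exp [[415.7 194.6]] [[0.528 0.032 0.17 ]]
wrist 0.73 [435.6   5.8] exp [[415.7 194.6]] [[0.516 0.212 0.17 ]]
side 0.97 [332.3 197.9] exp [[331.2 201.2]] [[0.525 0.024 0.17 ]]
side 0.69 [293.2 349.3] exp [[331.2 201.2]] [[0.549 0.351 0.17 ]]
scene 0.94 [337.6 166.6] exp [[342.6 167.1]] [[0.522 0.021 0.17 ]]
scene 0.68 [421.2 195.4] exp [[342.6 167.1]] [[0.655 0.209 0.17 ]]
```

View pics/j.png

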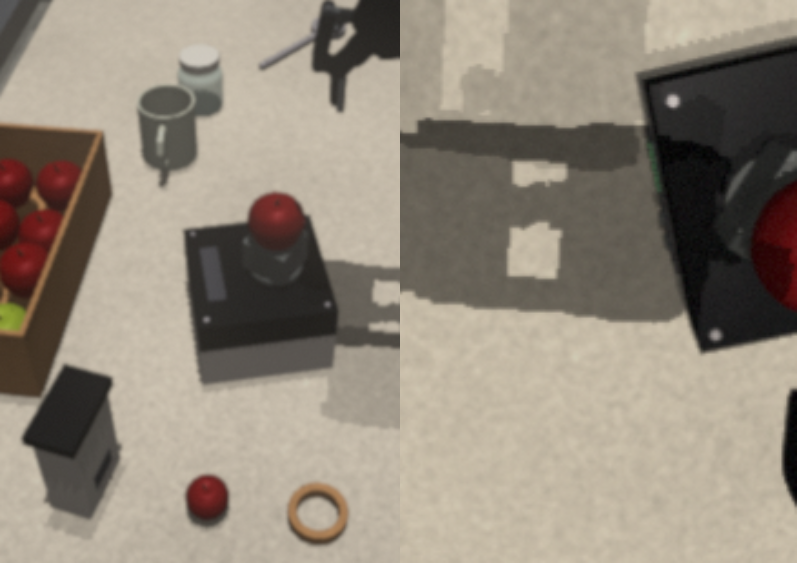

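The apple stands on the cup in both views, and the meter, mug and jar are unmoved. The scene outline is 5 px off the expected point, so I'll check it by colour, plus whether it has moved since.

```bash
python3 - <<'E'
from h import *
S=[.526,.0335]; cr=[]
for n,w in(("side",(300,380,165,260)),("scene",(310,375,140,215)),("wrist",(370,470,140,250))):
    im=r.read_camera(n); x0,x1,y0,y1=w; c=im[y0:y1,x0:x1].astype(int)
    m=(c[...,2]>1.8*c[...,1]+8).astype(np.uint8); m=cv2.morphologyEx(m,cv2.MORPH_OPEN,np.ones((3,3)))
    k=max(cv2.findContours(m,0,1)[0],key=cv2.contourArea); (u,v),rad=cv2.minEnclosingCircle(k)
    print(n,round(u+x0,1),round(v+y0,1),round(rad,1),"exp",proj(n,[*S,.17]).round(1),at_z(n,[[u+x0,v+y0]],.17).round(3))
    cr.append(cv2.resize(im[y0:y1,x0:x1],(260,int(260*(y1-y0)/(x1-x0))),interpolation=cv2.INTER_CUBIC)[:290])
o=np.zeros((310,800,3),np.uint8)
for i,c in enumerate(cr): o[:c.shape[0],i*265:i*265+260]=c
cv2.imwrite("pics/k.png",cv2.convertScaleAbs(o,alpha=1.6))
E
```

```text
side 331.5 197.5 12.7 exp [[331.2 201.2]] [[0.527 0.023 0.17 ]]
scene 342.5 164.0 9.7 exp [[342.6 167.1]] [[0.515 0.036 0.17 ]]
wrist 417.1 195.1 29.4 exp [[415.7 194.6]] [[0.528 0.033 0.17 ]]
```

View pics/k.png

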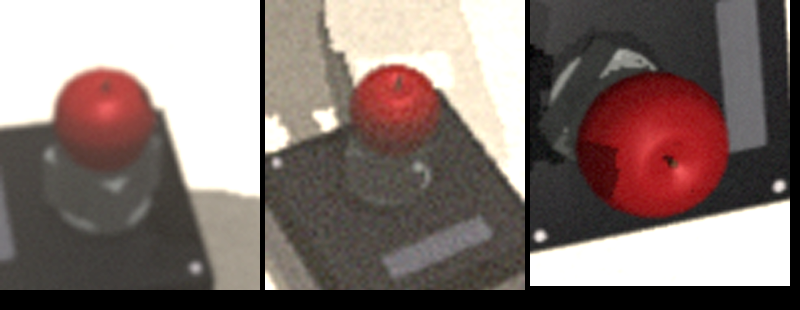

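```bash
python3 -c "
from h import *
print(r.get_state()['time'],r.hand_in())"
```

```text
the job is handed in; nothing more can be done
43.275 None
```

The holder is seated in the scanner's socket and released, the apple rests in its cup, and I handed the job in at 43.3 s of the 72 s allowed.

**Holder:** It first stood on the driver with the tool at 0.151 m. I turned it about 65° under roughly 5–14 N with at most about 0.1 N m of torque, apart from one brief 22 N contact when it first touched the driver. It then dropped freely and met the deck 9.7 mm lower, close to the expected 10 mm. After I let go, the picture showed the flange flat on the deck.

**Apple:** I took the larger apple from the cardboard ring and lowered it until it touched with 4 N. That was within 2 mm of the expected height, and it stood still after I let go and backed away. In the last side-camera view the meter, jar and mug stood where they began. The robot was touching nothing.

**Checks that disagreed:**
- **Outline network:** in the scene camera it put the apple 5 pixels to one side, but a colour fit did not repeat that offset (within about 1.5 pixels sideways in all three cameras).
- **Colour fit:** in the side and scene cameras it sat 3–4 pixels too high. I put that down to the apple's shaded underside being missed, because the contact height and the wrist camera both agreed with a seated apple.

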